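# Set out the titration station

## Robot

A 7-joint arm with a two-finger parallel gripper is mounted at the origin on the work surface. World frame = base frame: x ahead of the robot, y to its left, z up, the work surface at z = 0. Lengths are in m, angles in degrees, forces in N, time in s.
With the tool pointing down it reaches from about 0.425 to 0.875 m from the base axis. Payload 4.7 kg.
Tool frame: the origin (TCP) lies between the finger pads; the fingertips stand 8 mm ahead of it and the grasp point (between the pads) lies 11 mm behind it (env.tip_extent is the distance from the TCP to the fingertips, in m); z points along the fingers, y is the line along which they close (so a half turn about z gives the same grasp; the last joint's range is limited). The gripper opens to 87 mm and grips with 3 to 60 N. Pads are 19 mm wide; open, the fingers measure 117 mm over their backs; the gripper's body (75 mm by 190 mm) begins 51 mm behind the grasp point.
Start: joints at [-63.077, 18.392, -4.016, 83.108, 1.295, 78.541, -3.26], TCP at [0.286, 0.584, 0.231] pointing down, gripper open.
Joint ranges: [-163.93, 163.93], [-17.29, 119.83], [-79.2, 71.16], [3.27, 140.29], [-89.18, 269.18], [5.43, 117.66], [-154.24, 154.24]. Speed limits (degrees/s): [147.25, 147.25, 180, 180, 180, 180, 180].

## Interface

Orientations are given as [roll, pitch, yaw] about the fixed x, y, z axes, in that order (R = Rz(yaw) Ry(pitch) Rx(roll)).
In Python, from cell import sensors, vision, workorder, env gives the robot as it stands.
- The arm moves only by the tool drive_tool, never from a script. Its argument "moves" is a list of rows, each an object of numbers: "x", "y", "z": the shift along the tool's x, y, z in mm; "rx", "ry", "rz": the turn, a rotation vector about the tool's x, y, z in rad; "fingers": the closure, from -1 (fully open) to 1 (shut). In form: [{"x": .., "y": .., "z": .., "rx": .., "ry": .., "rz": .., "fingers": ..}, ...]. A call has 1 to 20 rows; each row is the pose to reach, as a shift and turn from the pose commanded when the call began, along the tool's axes at that moment; what a row does not reach only later rows make up. A row lasts 1/8 s, in which the tool goes at most 62.5 mm and 10.7 degrees, less where a joint would pass 70% of its speed; a pose out of reach is approached as far as the arm can. A call with a gripper value outside its range is refused whole. The fingers move at their own pace and stop on an object; "force" is the grip in N (left out, the last holds). Time passes only in rows, so rows that repeat a pose let the fingers close. It gives the time, the measured TCP pose, the force, the opening and the grip force at its end, in the units of the state.
- sensors.get_obs(): the state, without advancing time (a new reading comes with each control period).
- vision.read_camera(name): name is "scene" or "top"; returns a dict with "image" (400x640x3 uint8, red, green, blue), "fx", "fy", "cx", "cy" (pixels), "R" (3x3) and "t" (3): a world point X has camera coordinates R X + t. Camera axes: x right, y down, z forward; pixel columns grow to the right and rows downward; lengths in m; the calibration is good to about 2 mm. A picture is of the moment at which its call begins. There is no depth.
- workorder.sign_off(): hands the job in; it is judged then, once.
The state is a dict: "time_s": time; "qpos": joint angles; "joint_velocities": joint speeds; "effort": joint torques, N m; "tool_pos": TCP position; "tool_rot": TCP orientation; "force": force on the tool from outside, world axes, zero at the start; "wrist_torque": the same for the moment, N m; "grip_width": finger opening in m; "grasp_force": force on a finger pad.
Only numpy, scipy, OpenCV 4.12 (cv2) and the standard library are available. Lean on these libraries where they do the work, as an engineer would, in place of code of your own. Each camera call takes 0.05 s, during which the arm holds its last target. There are 200 camera calls.

## Task

Get the station ready for the next titration: stand the open glass vessel in the middle of the stirrer's round plate and fit the white lid on it, fully seated, and stand the three small bottles in the wells of the grey bottle tray: the amber titrant bottle with the blue cap in the end well nearest the stirrer, the white waste bottle with the red cap in the well at the other end, and the green solvent bottle between them. Set everything down gently and upright, knock nothing over, and leave the flask, the jar and the timer where they are.

Things in the scene. Friction and masses are not known exactly. Their poses are not given: they have to be found in the camera images.
- stirrer: Magnetic stirrer, fixed: white housing 136 (x) x 128 mm with a flat round steel plate 104 mm across; the plate's top is 58 mm above the bench. Origin: on the bench, under the plate's centre. z up; its front (dial, display) is towards -x; it reaches 82 mm (with dial) to the front and 64 mm to the back of the origin.
- tray: Grey bottle tray, fixed: plate 92 (x) x 256 (y) x 18 mm high with three round wells along its y axis, at y = -82, 0 and +82 mm (x = 0), each 72 mm across and 10 mm deep: floor 8 mm above the bench; mouths chamfered 2 mm. Origin: centre of its underside, on the bench; z up. The tray may be left or right of the stirrer.
- titrant: Titrant bottle: amber glass with white label and blue screw cap. 54 mm across, 104 mm high in all; body to 68 mm, neck 32 mm across, cap 38 mm across from 80 to 104 mm: lift it by the cap. About 0.22 kg. Origin: centre of its underside; z up along its axis.
- solvent: Solvent bottle: green glass with white label and yellow screw cap, otherwise as the titrant bottle (54 mm across, 104 mm high, cap 38 mm across from 80 to 104 mm). About 0.22 kg. Origin: centre of its underside; z up.
- waste: Waste bottle: opaque white plastic with red screw cap, otherwise as the titrant bottle (54 mm across, 104 mm high, cap 38 mm across from 80 to 104 mm). About 0.22 kg. Origin: centre of its underside; z up.
- vessel: Titration vessel: open, straight-sided clear glass beaker with a whitish rim and a small white patch on its side, 52 mm outside, 46 mm inside, 75 mm high. Stands mouth up. About 0.09 kg. Origin: centre of its underside; z up.
- lid: White lid, 52 mm high: disc 62 mm across, 10 mm thick; plug under it 10 mm deep, 41 mm across (37 at its foot); on top a central grip 18 mm across, 32 mm high, and red, black and blue stoppers 6 mm high, 22 mm off axis. Stands on its plug. 0.06 kg. Origin: centre of the plug's underside; z up. Seated, the disc lies on the vessel's rim, the origin 65 mm above the vessel's.
- flask: Bystander: clear conical flask with black stopper, 52 mm across the base, 86 mm high. Loose; stays where it is. Origin: centre of its underside.
- jar: Bystander: squat white jar with green lid, 56 mm across, 48 mm high. Loose; stays where it is. Origin: centre of its underside.
- timer: Bystander: black bench timer lying flat, 52 x 62 x 18 mm, with pale display. Loose; stays where it is. Origin: centre of its underside.
Things that resemble listed ones, but are neither listed nor needed, are in the scene too. Leave any purple look-alike of the waste alone.

How it is judged (in metres and radians):
At the end, for the whole second after the job is handed in: Amber bottle in the tray's end well nearest the stirrer, white in the other end well, green in the middle, each within 12 mm of the well's centre and on its floor; vessel within 15 mm of the plate's centre; lid seated (6 mm off axis, 3 mm in height). All upright within 0.07 rad, released, at rest (x of titrant in the frame of tray between -0.012 and 0.012 m and z of each of titrant, solvent, waste in the frame of tray below 0.012 m and x of solvent in the frame of tray between -0.012 and 0.012 m and x of waste in the frame of tray between -0.012 and 0.012 m and y of solvent in the frame of tray between -0.012 and 0.012 m and ((y of stirrer in the frame of tray above 0 m and y of titrant in the frame of tray between 0.07 and 0.094 m and y of waste in the frame of tray between -0.094 and -0.07 m) or (y of stirrer in the frame of tray below 0 m and y of titrant in the frame of tray between -0.094 and -0.07 m and y of waste in the frame of tray between 0.07 and 0.094 m)) and horizontal distance between vessel and stirrer below 0.015 m and z of vessel in the frame of stirrer between 0.054 and 0.062 m and horizontal distance between lid and vessel below 0.006 m and z of lid in the frame of vessel between 0.062 and 0.068 m and angle between each of titrant, solvent, waste, vessel, lid's own z axis and vertical below 0.07 rad and linear speed of each of titrant, solvent, waste, vessel, lid below 0.02 m/s and angular speed of each of titrant, solvent, waste, vessel, lid below 0.2 rad/s); the robot touches nothing.
It fails at once if a bottle, the vessel or the lid is tipped more than 0.6 rad (angle between any of titrant, solvent, waste, vessel, lid's own z axis and vertical above 0.6 rad).
It fails at once if a bottle, the vessel or the lid is dropped: it flies free, touching nothing, at over 0.5 m/s (a fall of more than about 13 mm) ((contact force between titrant and anything else below 0.1 N and linear speed of titrant above 0.5 m/s) or (contact force between solvent and anything else below 0.1 N and linear speed of solvent above 0.5 m/s) or (contact force between waste and anything else below 0.1 N and linear speed of waste above 0.5 m/s) or (contact force between vessel and anything else below 0.1 N and linear speed of vessel above 0.5 m/s) or (contact force between lid and anything else below 0.1 N and linear speed of lid above 0.5 m/s)).
It fails at once if a thing is pressed hard (over 60 N) onto its place (contact force between any of titrant, solvent, waste and tray above 60 N or contact force between vessel and stirrer above 60 N or contact force between lid and vessel above 60 N).
It fails at once if the flask, the jar or the timer is moved more than 20 mm or the flask or jar is tipped more than 0.5 rad (distance of any of flask, jar, timer from where it was at the start of the episode above 0.02 m or angle between any of flask, jar's own z axis and vertical above 0.5 rad).
It also fails if it takes over 144 s, if anything falls off the work surface, if the arm or the gripper's body presses on something with over 40 N, if the wrist force passes 120 N, or if a joint passes its speed limit or range.

## Working session

There is one attempt and no reset: what is moved stays moved. The work goes in short steps, Python scripts to look and compute and a tool call to move; the robot and the scene stay as the last step left them, time stands still between calls to the robot, and variables do not carry over. Pictures are saved under pics/ and viewed, at most 14 in all, crops included, and the job is handed in when it is done.

Besides the shell and the picture viewer there is one more tool, called after "Request:" as name([rows], argument=value, ...), one row to a line, values as JSON. drive_tool: Moves the arm, as the interface text tells. Its arguments: {"type":"object","properties":{"moves":{"type":"array"},"force":{"type":"number"}},"required":["moves"]}

```bash
mkdir -p pics; ls
python3 - <<'E'
from cell import sensors, vision, workorder, env
import cv2
for n in("scene","top"):
    c=vision.read_camera(n); cv2.imwrite(f"pics/{n}0.png",c["image"][:,:,::-1])
    print(n,c["fx"],c["fy"],c["cx"],c["cy"],c["R"],c["t"])
print(sensors.get_obs())
E
```

```text
pics
scene 507.6333480850295 507.6333480850295 321.2912022566811 208.6128120804971 [[-0.43784704  0.89904798 -0.00164273]
 [ 0.73285695  0.35585043 -0.57990617]
 [-0.5207789  -0.25511408 -0.81468162]] [ 0.19624144 -0.28751281  1.36935731]
top 432.9477129941783 432.9477129941783 322.737496022519 196.32445242407846 [[-0.01494488 -0.99987853 -0.00442361]
 [-0.99752037  0.01521364 -0.06871429]
 [ 0.06877324  0.00338571 -0.99762657]] [-0.00117961  0.42326474  1.10056709]
{'time_s': 0.1, 'qpos': array([-63.0769388 ,  18.43647058,  -4.01549463,  83.16704823,
         1.29494383,  78.54297207,  -3.26027536]), 'joint_velocities': array([ 0.0073964 , -0.07863706, -0.04546375, -0.13248319, -0.0750044 ,
       -0.02339832,  0.1200315 ]), 'effort': array([-7.35204285e-04, -4.92570984e+01, -4.06173728e-01, -3.13397884e+01,
       -6.40886463e-02,  3.94671725e-02,  6.24841073e-05]), 'tool_pos': array([0.28594448, 0.5831816 , 0.22955966]), 'tool_rot': array([-1.79898740e+02,  5.47034042e-03,  1.53886198e+02]), 'force': array([ 0.38375404,  0.87466232, -0.92242784]), 'wrist_torque': array([ 0.00114371, -0.04571894,  0.02613978]), 'grasp_force': 0.0, 'grip_width': 0.08733421553364328}
```

View pics/scene0.png

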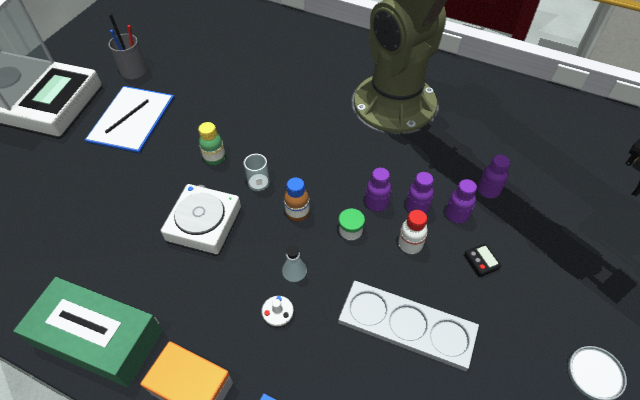

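View pics/top0.png

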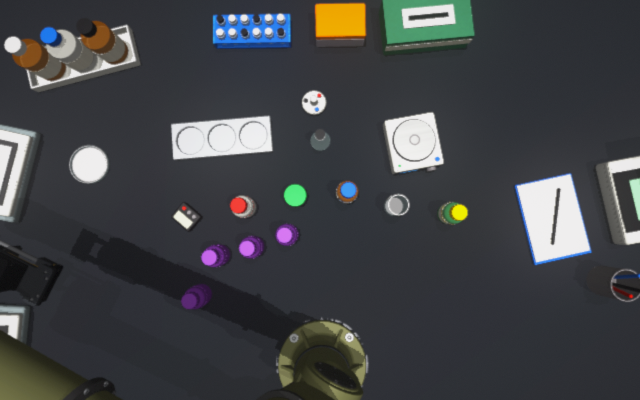

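The top view shows (col,row): red cap (239,205), blue cap (348,190), yellow cap (459,212), vessel (397,205), lid (314,102), tray (222,137), stirrer plate (414,140), flask (320,140), jar (295,195), timer (187,216) and purple look-alikes below. The scene view shows the same things from the other side. Next I fit the poses using both calibrations.

```bash
cat > h.py <<'E'
import numpy as np, cv2
from scipy.optimize import least_squares
from cell import sensors, vision, env
def proj(c,P):
    q=np.atleast_2d(P)@np.array(c["R"]).T+c["t"]
    return np.c_[c["fx"]*q[:,0]/q[:,2]+c["cx"],c["fy"]*q[:,1]/q[:,2]+c["cy"]]
def back(c,u,v,z):
    R=np.array(c["R"]);o=-R.T@c["t"]
    d=R.T@np.array([(u-c["cx"])/c["fx"],(v-c["cy"])/c["fy"],1]);return (o+d*(z-o[2])/d[2])[:2]
def hullc(c,xy,parts):
    a=np.linspace(0,2*np.pi,60)
    P=np.vstack([np.c_[xy[0]+r*np.cos(a),xy[1]+r*np.sin(a),0*a+z] for r,z in parts])
    h=cv2.convexHull(proj(c,P).astype(np.float32));m=cv2.moments(h)
    return np.array([m["m10"],m["m01"]])/m["m00"],m["m00"]
def fit(c,px,parts):
    x0=back(c,*px,parts[0][1])
    s=least_squares(lambda x:hullc(c,x,parts)[0]-px,x0,diff_step=1e-4);return s.x
def blob(mask,near,rad=30,hull=True):
    m=mask.astype(np.uint8)
    n,l,st,ce=cv2.connectedComponentsWithStats(m)
    k=[i for i in range(1,n) if np.hypot(*(ce[i]-near))<rad]
    k=max(k,key=lambda i:st[i,4])
    cn=cv2.findContours((l==k).astype(np.uint8),0,2)[0][0]
    return cn,ce[k],st[k,4]
def hsv(c): return cv2.cvtColor(c["image"],cv2.COLOR_RGB2HSV)
CAP=[(.019,.104),(.019,.080)]
def capmask(c,name):
    H,S,V=[x.astype(int) for x in cv2.split(hsv(c))]
    return {"red":((H<8)|(H>172))&(S>150)&(V>90),"blue":(H>100)&(H<118)&(S>130)&(V>80),"yellow":(H>22)&(H<34)&(S>150)&(V>110)}[name]
def plan(x,y,z,yaw):
    "tool-axes shift to reach TCP target (world m, tool yaw deg)"
    o=sensors.get_obs();p=o["tool_pos"];yw=np.radians(o["tool_rot"][2])
    d=(np.array([x,y,z])-p)*1000;c,s=np.cos(yw),np.sin(yw)
    t=[c*d[0]+s*d[1], s*d[0]-c*d[1], -d[2]]
    rz=-((yaw-o["tool_rot"][2]+90)%180-90)
    print("xyz",np.round(t,1),"rz",round(np.radians(rz),3),"now",np.round(p,4),np.round(o["tool_rot"],2))
E
python3 - <<'E'
from h import *
near={"top":dict(red=(239,205),blue=(348,190),yellow=(459,212)),"scene":dict(red=(416,221),blue=(295,187),yellow=(208,130))}
for n in ("top","scene"):
    c=vision.read_camera(n)
    for k,p in near[n].items():
        cn,ce,a=blob(capmask(c,k),p,12); print(n,k,ce.round(1),a,round(hullc(c,fit(c,ce,CAP),CAP)[1]),fit(c,ce,CAP).round(4))
    g=cv2.cvtColor(c["image"],cv2.COLOR_RGB2GRAY);h=hsv(c)
    # tray
    m=(g>120)&(h[...,1]<40)
    for nm,p,z in (("tray",(222,137) if n=="top" else (408,324),.018),):
        cn,ce,a=blob(m,p,20);ch=cv2.convexHull(cn)
        q=cv2.approxPolyDP(ch,6,True)[:,0];W=np.array([back(c,u,v,z) for u,v in q]);print(n,"tray",q.tolist(),W.round(4).tolist(),a)
        r=cv2.minAreaRect((np.array([back(c,u,v,z) for u,v in ch[:,0]])*1000).astype(np.float32));print(r)
    cn,ce,a=blob(m,(314,102) if n=="top" else (278,311),12);print(n,"lid",a,ce,fit(c,ce,[(.031,.02),(.031,.01)]).round(4), cv2.boundingRect(cn))
    if n=="top":
        im=[("v",c["image"][170:240,362:432]),("s",c["image"][105:185,375:455]),("l",c["image"][75:165,285:355])]
    else: im=[("v",c["image"][140:210,222:292]),("s",c["image"][175:260,155:245]),("l",c["image"][240:330,245:325])]
    row=np.hstack([cv2.resize(x,(260,260),interpolation=cv2.INTER_CUBIC) for _,x in im]);cv2.imwrite(f"pics/crop_{n}.png",row[:,:,::-1])
a=cv2.imread("pics/crop_top.png");b=cv2.imread("pics/crop_scene.png");cv2.imwrite("pics/crops.png",np.vstack([a,b]))
E
```

```text
top red [237.9 205. ] 207 230 [0.4001 0.1954]
top blue [347.9 189.6] 192 212 [ 0.4329 -0.0683]
top yellow [458.9 212.1] 229 249 [ 0.3752 -0.3318]
top tray [[269, 116], [270, 151], [173, 158], [171, 124]] [[0.6346, 0.1291], [0.5426, 0.1271], [0.5283, 0.3783], [0.6176, 0.3843]] 3579
((580.9686889648438, 253.4374542236328), (94.57949829101562, 258.5937805175781), 3.997790575027466)
top lid 403 [313.25558313 101.99007444] [0.6706 0.0135] (302, 90, 24, 24)
scene red [416.6 219.6] 333 355 [0.4018 0.1937]
scene blue [295.1 186.7] 308 318 [ 0.4345 -0.0687]
scene yellow [208.2 134.7] 115 279 [ 0.3874 -0.3205]
scene tray [[353, 282], [478, 324], [468, 368], [339, 320]] [[0.5516, 0.1224], [0.5286, 0.3768], [0.6202, 0.384], [0.6388, 0.1312]] 5894
((583.6121215820312, 253.0528564453125), (93.49343872070312, 256.9976501464844), 4.022007465362549)
scene lid 687 [277.28820961 310.4294032 ] [0.6723 0.0125] (262, 296, 32, 30)
```

View pics/crops.png

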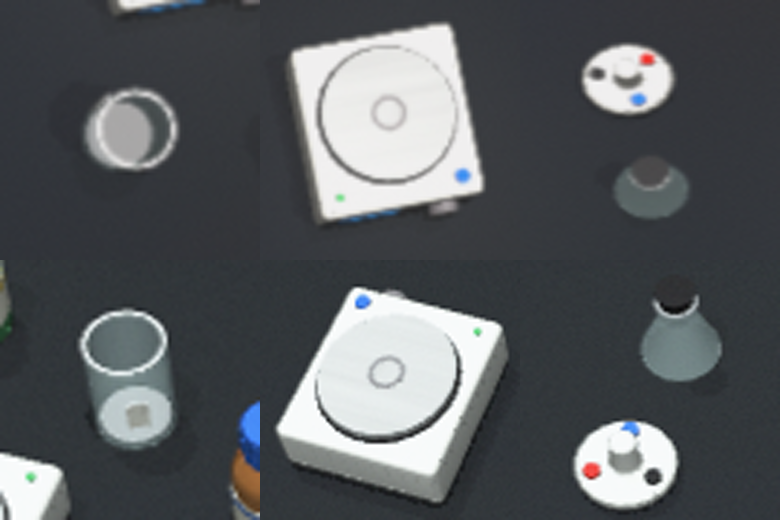

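The crops give these rim and plate centres. Vessel rim: top (398.5,204.2), scene (255.0,161.8). Plate ring: top (414.1,139.2), scene (198.4,211.8). The lid and flask are clearly separated.

Run:
```python
from h import *
T=vision.read_camera("top");S=vision.read_camera("scene")
for nm,a,b,z in (("vessel",(398.5,204.2),(255.,161.8),.075),("plate",(414.1,139.2),(198.4,211.8),.058),("flask stopper",(320,133.5),(292.5,255),.086),("liddisc",(313.9,101.7),(277.8,311),.02)):
    A,B=back(T,*a,z),back(S,*b,z);print(nm,A.round(4),B.round(4),((A+B)/2).round(4))
h=hsv(S);m=(h[...,0]>18)&(h[...,0]<36)&(h[...,1]>130)&(h[...,2]>60)
cn,ce,a=blob(m,(208,130),12);print(ce,a,fit(S,ce,CAP))
plan(.401,.1946,.20,153.9)
```

```text
vessel [ 0.397  -0.1916] [ 0.3996 -0.1904] [ 0.3983 -0.191 ]
plate [ 0.5596 -0.2378] [ 0.5628 -0.2374] [ 0.5612 -0.2376]
flask stopper [ 0.5717 -0.0034] [0.583 0.003] [ 5.773e-01 -2.000e-04]
liddisc [0.67   0.0117] [0.6751 0.0155] [0.6726 0.0136]
[207.20833333 130.55681818] 264 [ 0.37728284 -0.32976263]
xyz [-274.4 -298.6   30.2] rz -0.0 now [0.2861 0.5835 0.2302] [-1.7996e+02  1.0000e-02  1.5389e+02]
```

Request:
drive_tool([
  {"x":-274.4,"y":-298.6,"z":50,"rz":1.115,"fingers":-1},
  {"x":-274.4,"y":-298.6,"z":50,"rz":1.115,"fingers":-1},
  {"x":-274.4,"y":-298.6,"z":50,"rz":1.115,"fingers":-1},
  {"x":-274.4,"y":-298.6,"z":50,"rz":1.115,"fingers":-1},
  {"x":-274.4,"y":-298.6,"z":50,"rz":1.115,"fingers":-1},
  {"x":-274.4,"y":-298.6,"z":50,"rz":1.115,"fingers":-1},
  {"x":-274.4,"y":-298.6,"z":50,"rz":1.115,"fingers":-1},
  {"x":-274.4,"y":-298.6,"z":50,"rz":1.115,"fingers":-1},
  {"x":-274.4,"y":-298.6,"z":50,"rz":1.115,"fingers":-1},
  {"x":-274.4,"y":-298.6,"z":50,"rz":1.115,"fingers":-1},
  {"x":-274.4,"y":-298.6,"z":50,"rz":1.115,"fingers":-1},
], force=20)

```text
invalid input at $.moves[0]: expected keys x, y, z, rx, ry, rz, fingers
```

Run:
```python
from h import *
plan(.401,.1945,.081,90)
t=vision.read_camera("top")["image"][130:270,140:320];s=vision.read_camera("scene")["image"][100:280,320:500]
cv2.imwrite("pics/w1.png",np.hstack([cv2.resize(t,(386,300)),cv2.resize(s,(300,300))])[:,:,::-1])
```

```text
xyz [-274.4 -298.7  149.2] rz 1.115 now [0.2861 0.5835 0.2302] [-1.7996e+02  1.0000e-02  1.5389e+02]
```

View pics/w1.png

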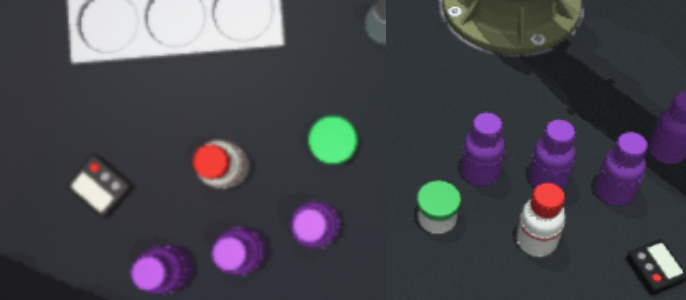

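The move was refused because every row needs all seven keys, so the arm hasn't moved. The crop shows the waste bottle's red cap well clear of the purple bottles, jar and timer.

Request:
drive_tool([
  {"x":-274.4,"y":-298.6,"z":50,"rx":0,"ry":0,"rz":1.115,"fingers":-1},
  {"x":-274.4,"y":-298.6,"z":50,"rx":0,"ry":0,"rz":1.115,"fingers":-1},
  {"x":-274.4,"y":-298.6,"z":50,"rx":0,"ry":0,"rz":1.115,"fingers":-1},
  {"x":-274.4,"y":-298.6,"z":50,"rx":0,"ry":0,"rz":1.115,"fingers":-1},
  {"x":-274.4,"y":-298.6,"z":50,"rx":0,"ry":0,"rz":1.115,"fingers":-1},
  {"x":-274.4,"y":-298.6,"z":50,"rx":0,"ry":0,"rz":1.115,"fingers":-1},
  {"x":-274.4,"y":-298.6,"z":50,"rx":0,"ry":0,"rz":1.115,"fingers":-1},
  {"x":-274.4,"y":-298.6,"z":50,"rx":0,"ry":0,"rz":1.115,"fingers":-1},
  {"x":-274.4,"y":-298.6,"z":50,"rx":0,"ry":0,"rz":1.115,"fingers":-1},
  {"x":-274.4,"y":-298.6,"z":50,"rx":0,"ry":0,"rz":1.115,"fingers":-1},
  {"x":-274.4,"y":-298.6,"z":50,"rx":0,"ry":0,"rz":1.115,"fingers":-1},
], force=20)

```text
time_s: 1.78
tool_pos: [0.4009, 0.1957, 0.1806]
tool_rot: [180.0, 0.0, 90.1]
force: [0.2, 0.4, -0.3]
grip_width: 0.0868
grasp_force: 0.0
```

Run:
```python
from h import *
plan(.401,.1945,.081,90)
t=vision.read_camera("top")["image"][130:270,140:320];s=vision.read_camera("scene")["image"][100:280,320:500]
cv2.imwrite("pics/w2.png",np.hstack([cv2.resize(t,(386,300)),cv2.resize(s,(300,300))])[:,:,::-1])
```

```text
xyz [-1.2  0.1 99.6] rz 0.002 now [0.4009 0.1957 0.1806] [1.7999e+02 1.0000e-02 9.0110e+01]
```

View pics/w2.png

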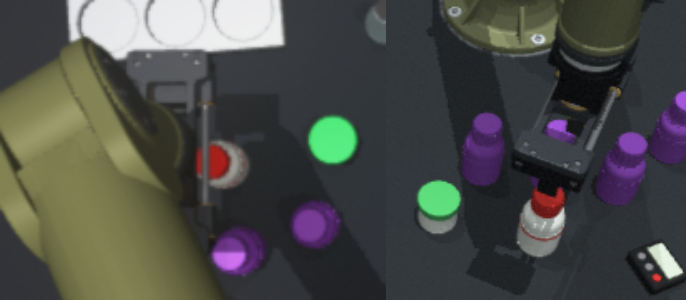

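The gripper straddles the red cap, lined up in both views. Now I'll descend, grip and lift.

Request:
drive_tool([
  {"x":-1,"y":0,"z":45,"rx":0,"ry":0,"rz":0,"fingers":-1},
  {"x":-1,"y":0,"z":75,"rx":0,"ry":0,"rz":0,"fingers":-1},
  {"x":-1,"y":0,"z":100,"rx":0,"ry":0,"rz":0,"fingers":-1},
  {"x":-1,"y":0,"z":100,"rx":0,"ry":0,"rz":0,"fingers":1},
  {"x":-1,"y":0,"z":100,"rx":0,"ry":0,"rz":0,"fingers":1},
  {"x":-1,"y":0,"z":100,"rx":0,"ry":0,"rz":0,"fingers":1},
  {"x":-1,"y":0,"z":100,"rx":0,"ry":0,"rz":0,"fingers":1},
  {"x":-1,"y":0,"z":100,"rx":0,"ry":0,"rz":0,"fingers":1},
  {"x":-1,"y":0,"z":100,"rx":0,"ry":0,"rz":0,"fingers":1},
  {"x":-1,"y":0,"z":90,"rx":0,"ry":0,"rz":0,"fingers":1},
  {"x":-1,"y":0,"z":70,"rx":0,"ry":0,"rz":0,"fingers":1},
  {"x":-1,"y":0,"z":45,"rx":0,"ry":0,"rz":0,"fingers":1},
  {"x":-1,"y":0,"z":40,"rx":0,"ry":0,"rz":0,"fingers":1},
], force=25)

```text
time_s: 3.5
tool_pos: [0.402, 0.1943, 0.1422]
tool_rot: [179.9, -0.1, 90.0]
force: [-0.4, 0.4, -2.1]
grip_width: 0.0374
grasp_force: 24.6
```

Run:
```python
from h import *
plan(.5766,.335,.089,90)
```

```text
xyz [140.7 174.6  53.2] rz 0.0 now [0.402  0.1943 0.1422] [ 1.7986e+02 -1.1000e-01  9.0000e+01]
```

Request:
drive_tool([
  {"x":15,"y":18,"z":0,"rx":0,"ry":0,"rz":0,"fingers":1},
  {"x":42,"y":52,"z":0,"rx":0,"ry":0,"rz":0,"fingers":1},
  {"x":75,"y":92,"z":0,"rx":0,"ry":0,"rz":0,"fingers":1},
  {"x":107,"y":132,"z":0,"rx":0,"ry":0,"rz":0,"fingers":1},
  {"x":130,"y":162,"z":0,"rx":0,"ry":0,"rz":0,"fingers":1},
  {"x":139,"y":172.6,"z":0,"rx":0,"ry":0,"rz":0,"fingers":1},
  {"x":140.7,"y":174.6,"z":5,"rx":0,"ry":0,"rz":0,"fingers":1},
  {"x":140.7,"y":174.6,"z":20,"rx":0,"ry":0,"rz":0,"fingers":1},
  {"x":140.7,"y":174.6,"z":32,"rx":0,"ry":0,"rz":0,"fingers":1},
  {"x":140.7,"y":174.6,"z":32,"rx":0,"ry":0,"rz":0,"fingers":1},
], force=25)

```text
time_s: 4.75
tool_pos: [0.5741, 0.3334, 0.1068]
tool_rot: [-179.8, 0.1, 90.0]
force: [-0.6, -0.7, -2.1]
grip_width: 0.0371
grasp_force: 25.2
```

Run:
```python
from h import *
plan(.5766,.335,.089,90)
t=vision.read_camera("top")["image"][90:190,140:300];s=vision.read_camera("scene")["image"][200:380,330:510]
cv2.imwrite("pics/w3.png",np.hstack([cv2.resize(t,(480,300)),cv2.resize(s,(300,300))])[:,:,::-1])
```

```text
xyz [ 1.6  2.5 17.8] rz -0.0 now [0.5741 0.3334 0.1068] [-1.7983e+02  1.0000e-01  8.9990e+01]
```

View pics/w3.png

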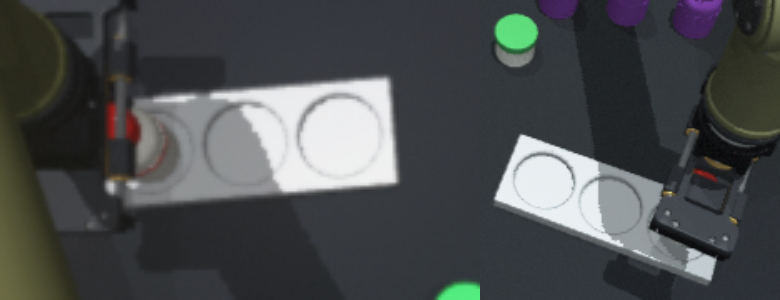

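The bottle hangs over the far well with its body inside the mouth outline. I'll correct by about 2 mm, then lower and release.

Request:
drive_tool([
  {"x":1.6,"y":2.5,"z":0,"rx":0,"ry":0,"rz":0,"fingers":1},
  {"x":1.6,"y":2.5,"z":6,"rx":0,"ry":0,"rz":0,"fingers":1},
  {"x":1.6,"y":2.5,"z":11,"rx":0,"ry":0,"rz":0,"fingers":1},
  {"x":1.6,"y":2.5,"z":15,"rx":0,"ry":0,"rz":0,"fingers":1},
  {"x":1.6,"y":2.5,"z":17,"rx":0,"ry":0,"rz":0,"fingers":1},
  {"x":1.6,"y":2.5,"z":18,"rx":0,"ry":0,"rz":0,"fingers":1},
  {"x":1.6,"y":2.5,"z":18,"rx":0,"ry":0,"rz":0,"fingers":1},
])

```text
time_s: 5.72
tool_pos: [0.5782, 0.3361, 0.0906]
tool_rot: [180.0, -0.0, 90.0]
force: [-0.2, 0.2, -2.7]
grip_width: 0.037
grasp_force: 25.2
```

Request:
drive_tool([
  {"x":-1,"y":-1,"z":1,"rx":0,"ry":0,"rz":0,"fingers":1},
  {"x":-1,"y":-1,"z":2,"rx":0,"ry":0,"rz":0,"fingers":1},
  {"x":-1,"y":-1,"z":2,"rx":0,"ry":0,"rz":0,"fingers":1},
])

```text
time_s: 6.1
tool_pos: [0.5773, 0.335, 0.0889]
tool_rot: [180.0, -0.0, 90.0]
force: [-0.5, -0.2, -0.3]
grip_width: 0.0374
grasp_force: 25.2
```

Request:
drive_tool([
  {"x":0,"y":0,"z":0,"rx":0,"ry":0,"rz":0,"fingers":0},
  {"x":0,"y":0,"z":0,"rx":0,"ry":0,"rz":0,"fingers":-1},
  {"x":0,"y":0,"z":0,"rx":0,"ry":0,"rz":0,"fingers":-1},
  {"x":0,"y":0,"z":0,"rx":0,"ry":0,"rz":0,"fingers":-1},
  {"x":0,"y":0,"z":-20,"rx":0,"ry":0,"rz":0,"fingers":-1},
  {"x":0,"y":0,"z":-60,"rx":0,"ry":0,"rz":0,"fingers":-1},
  {"x":0,"y":0,"z":-91,"rx":0,"ry":0,"rz":0,"fingers":-1},
  {"x":-403.5,"y":-143.6,"z":-91,"rx":0,"ry":0,"rz":0,"fingers":-1},
  {"x":-403.5,"y":-143.6,"z":-91,"rx":0,"ry":0,"rz":0,"fingers":-1},
  {"x":-403.5,"y":-143.6,"z":-91,"rx":0,"ry":0,"rz":0,"fingers":-1},
  {"x":-403.5,"y":-143.6,"z":-91,"rx":0,"ry":0,"rz":0,"fingers":-1},
  {"x":-403.5,"y":-143.6,"z":-91,"rx":0,"ry":0,"rz":0,"fingers":-1},
  {"x":-403.5,"y":-143.6,"z":-91,"rx":0,"ry":0,"rz":0,"fingers":-1},
  {"x":-403.5,"y":-143.6,"z":-91,"rx":0,"ry":0,"rz":0,"fingers":-1},
  {"x":-403.5,"y":-143.6,"z":-91,"rx":0,"ry":0,"rz":0,"fingers":-1},
  {"x":-403.5,"y":-143.6,"z":-91,"rx":0,"ry":0,"rz":0,"fingers":-1},
])

```text
time_s: 8.1
tool_pos: [0.4343, -0.0679, 0.1807]
tool_rot: [179.9, -0.1, 90.0]
force: [-0.2, 0.3, -0.4]
grip_width: 0.0872
grasp_force: 0.0
```

Run:
```python
from h import *
plan(.4337,-.0685,.081,90)
T=vision.read_camera("top");S=vision.read_camera("scene")
cv2.imwrite("pics/a1.png",cv2.resize(np.hstack([T["image"][60:260,120:420],S["image"][120:380,260:500][:200]]),None,fx=1.4,fy=1.4)[:,:,::-1])
P=[(r,z+.008) for r,z in CAP]
for c in(T,S):
    p=proj(c,[[.5766,.335,.105]])[0]
    cn,ce,a=blob(capmask(c,"red"),p,15);print(a,fit(c,ce,P))
```

```text
xyz [-0.6 -0.6 99.7] rz -0.0 now [ 0.4343 -0.0679  0.1807] [ 1.7987e+02 -8.0000e-02  8.9980e+01]
214 [0.57568802 0.33645926]
442 [0.5773637  0.33461631]
```

View pics/a1.png

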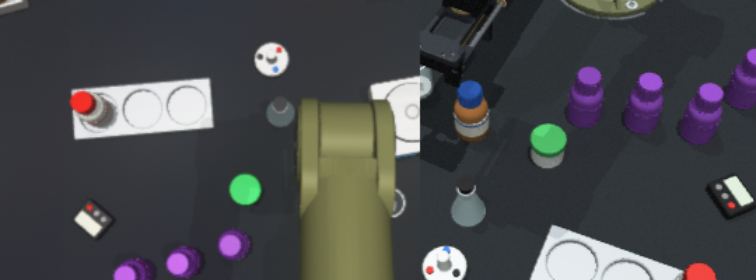

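The waste bottle stands upright in its well at about (0.5765, 0.3355). The gripper looks left of the blue cap in the scene view, so I'll check that before going down.

Run:
```python
from h import *
S=vision.read_camera("scene");T=vision.read_camera("top")
print(proj(S,[[.4343,-.0679,.173],[.4343,-.0679,.104],[.4343,-.0679,.23]]).round())
cv2.imwrite("pics/a2.png",cv2.resize(S["image"][60:240,200:380],(540,540))[:,:,::-1])
```

```text
[[294. 162.]
 [295. 183.]
 [292. 142.]]
```

View pics/a2.png

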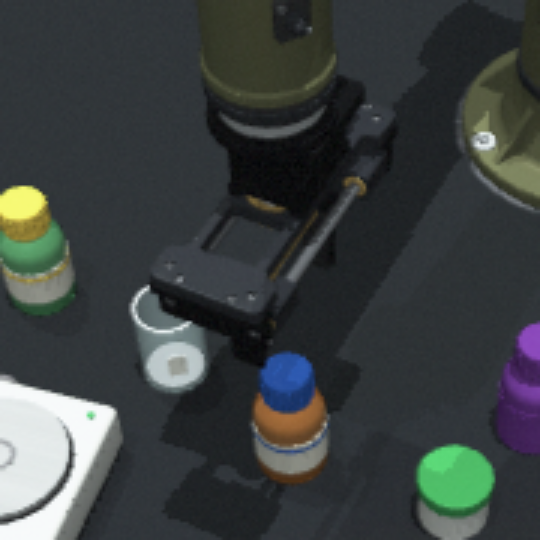

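The fingertips, at scene (285,177) and (311,143), straddle the projected grasp point (294,162). The gripper is aligned, so I'll take the titrant.

Request:
drive_tool([
  {"x":-0.6,"y":-0.6,"z":45,"rx":0,"ry":0,"rz":0,"fingers":-1},
  {"x":-0.6,"y":-0.6,"z":75,"rx":0,"ry":0,"rz":0,"fingers":-1},
  {"x":-0.6,"y":-0.6,"z":100,"rx":0,"ry":0,"rz":0,"fingers":-1},
  {"x":-0.6,"y":-0.6,"z":100,"rx":0,"ry":0,"rz":0,"fingers":1},
  {"x":-0.6,"y":-0.6,"z":100,"rx":0,"ry":0,"rz":0,"fingers":1},
  {"x":-0.6,"y":-0.6,"z":100,"rx":0,"ry":0,"rz":0,"fingers":1},
  {"x":-0.6,"y":-0.6,"z":100,"rx":0,"ry":0,"rz":0,"fingers":1},
  {"x":-0.6,"y":-0.6,"z":100,"rx":0,"ry":0,"rz":0,"fingers":1},
  {"x":-0.6,"y":-0.6,"z":100,"rx":0,"ry":0,"rz":0,"fingers":1},
  {"x":-0.6,"y":-0.6,"z":90,"rx":0,"ry":0,"rz":0,"fingers":1},
  {"x":-0.6,"y":-0.6,"z":70,"rx":0,"ry":0,"rz":0,"fingers":1},
  {"x":-0.6,"y":-0.6,"z":40,"rx":0,"ry":0,"rz":0,"fingers":1},
  {"x":-0.6,"y":-0.6,"z":30,"rx":0,"ry":0,"rz":0,"fingers":1},
  {"x":-0.6,"y":-0.6,"z":30,"rx":0,"ry":0,"rz":0,"fingers":1},
])

```text
time_s: 10.05
tool_pos: [0.4331, -0.069, 0.1498]
tool_rot: [180.0, -0.0, 90.0]
force: [-0.3, 0.3, -2.8]
grip_width: 0.037
grasp_force: 26.7
```

Run:
```python
from h import *
plan(.588,.1714,.089,90)
```

```text
xyz [240.4 154.9  60.8] rz 0.0 now [ 0.4331 -0.069   0.1498] [ 1.7995e+02 -2.0000e-02  9.0010e+01]
```

Request:
drive_tool([
  {"x":15,"y":9,"z":0,"rx":0,"ry":0,"rz":0,"fingers":1},
  {"x":45,"y":25,"z":0,"rx":0,"ry":0,"rz":0,"fingers":1},
  {"x":85,"y":48,"z":0,"rx":0,"ry":0,"rz":0,"fingers":1},
  {"x":125,"y":74,"z":0,"rx":0,"ry":0,"rz":0,"fingers":1},
  {"x":165,"y":102,"z":0,"rx":0,"ry":0,"rz":0,"fingers":1},
  {"x":203,"y":128,"z":0,"rx":0,"ry":0,"rz":0,"fingers":1},
  {"x":228,"y":146,"z":0,"rx":0,"ry":0,"rz":0,"fingers":1},
  {"x":238,"y":154,"z":0,"rx":0,"ry":0,"rz":0,"fingers":1},
  {"x":240.4,"y":154.9,"z":10,"rx":0,"ry":0,"rz":0,"fingers":1},
  {"x":240.4,"y":154.9,"z":28,"rx":0,"ry":0,"rz":0,"fingers":1},
  {"x":240.4,"y":154.9,"z":42,"rx":0,"ry":0,"rz":0,"fingers":1},
  {"x":240.4,"y":154.9,"z":44,"rx":0,"ry":0,"rz":0,"fingers":1},
  {"x":240.4,"y":154.9,"z":44,"rx":0,"ry":0,"rz":0,"fingers":1},
  {"x":240.4,"y":154.9,"z":50,"rx":0,"ry":0,"rz":0,"fingers":1},
  {"x":240.4,"y":154.9,"z":55,"rx":0,"ry":0,"rz":0,"fingers":1},
  {"x":240.4,"y":154.9,"z":58,"rx":0,"ry":0,"rz":0,"fingers":1},
  {"x":240.4,"y":154.9,"z":60,"rx":0,"ry":0,"rz":0,"fingers":1},
  {"x":240.4,"y":154.9,"z":61,"rx":0,"ry":0,"rz":0,"fingers":1},
  {"x":240.4,"y":154.9,"z":61,"rx":0,"ry":0,"rz":0,"fingers":1},
])

```text
time_s: 12.42
tool_pos: [0.5879, 0.1714, 0.0886]
tool_rot: [180.0, -0.0, 90.0]
force: [0.4, 0.1, -2.7]
grip_width: 0.0371
grasp_force: 26.8
```

Request:
drive_tool([
  {"x":0,"y":0,"z":0.7,"rx":0,"ry":0,"rz":0,"fingers":1},
  {"x":0,"y":0,"z":1.2,"rx":0,"ry":0,"rz":0,"fingers":1},
  {"x":0,"y":0,"z":1.2,"rx":0,"ry":0,"rz":0,"fingers":1},
])

```text
time_s: 12.8
tool_pos: [0.5882, 0.1714, 0.0882]
tool_rot: [180.0, -0.0, 90.0]
force: [-1.2, -1.3, 5.0]
grip_width: 0.0375
grasp_force: 27.0
```

Request:
drive_tool([
  {"x":0,"y":0,"z":0,"rx":0,"ry":0,"rz":0,"fingers":0},
  {"x":0,"y":0,"z":0,"rx":0,"ry":0,"rz":0,"fingers":-1},
  {"x":0,"y":0,"z":0,"rx":0,"ry":0,"rz":0,"fingers":-1},
  {"x":0,"y":0,"z":0,"rx":0,"ry":0,"rz":0,"fingers":-1},
  {"x":0,"y":0,"z":-20,"rx":0,"ry":0,"rz":0,"fingers":-1},
  {"x":0,"y":0,"z":-60,"rx":0,"ry":0,"rz":0,"fingers":-1},
  {"x":0,"y":0,"z":-92,"rx":0,"ry":0,"rz":0,"fingers":-1},
  {"x":-362.4,"y":-189.9,"z":-92,"rx":0,"ry":0,"rz":0,"fingers":-1},
  {"x":-362.4,"y":-189.9,"z":-92,"rx":0,"ry":0,"rz":0,"fingers":-1},
  {"x":-362.4,"y":-189.9,"z":-92,"rx":0,"ry":0,"rz":0,"fingers":-1},
  {"x":-362.4,"y":-189.9,"z":-92,"rx":0,"ry":0,"rz":0,"fingers":-1},
  {"x":-362.4,"y":-189.9,"z":-92,"rx":0,"ry":0,"rz":0,"fingers":-1},
  {"x":-362.4,"y":-189.9,"z":-92,"rx":0,"ry":0,"rz":0,"fingers":-1},
  {"x":-362.4,"y":-189.9,"z":-92,"rx":0,"ry":0,"rz":0,"fingers":-1},
  {"x":-362.4,"y":-189.9,"z":-92,"rx":0,"ry":0,"rz":0,"fingers":-1},
  {"x":-362.4,"y":-189.9,"z":-92,"rx":0,"ry":0,"rz":0,"fingers":-1},
])

```text
time_s: 14.8
tool_pos: [0.3987, -0.1906, 0.1803]
tool_rot: [179.9, -0.0, 90.0]
force: [-0.2, 0.0, 0.1]
grip_width: 0.0871
grasp_force: 0.0
```

Run:
```python
from h import *
plan(.3983,-.191,.047,90)
T=vision.read_camera("top");S=vision.read_camera("scene")
P=[(r,z+.008) for r,z in CAP]
for c in(T,S):
    p=proj(c,[[.588,.1714,.105]])[0]
    cn,ce,a=blob(capmask(c,"blue"),p,15);print(a,fit(c,ce,P))
```

```text
xyz [ -0.4  -0.4 133.3] rz 0.0 now [ 0.3987 -0.1906  0.1803] [ 1.7989e+02 -4.0000e-02  9.0020e+01]
202 [0.58613616 0.17274105]
403 [0.58773618 0.17192709]
```

Request:
drive_tool([
  {"x":-0.4,"y":-0.4,"z":45,"rx":0,"ry":0,"rz":0,"fingers":-1},
  {"x":-0.4,"y":-0.4,"z":85,"rx":0,"ry":0,"rz":0,"fingers":-1},
  {"x":-0.4,"y":-0.4,"z":115,"rx":0,"ry":0,"rz":0,"fingers":-1},
  {"x":-0.4,"y":-0.4,"z":133,"rx":0,"ry":0,"rz":0,"fingers":-1},
  {"x":-0.4,"y":-0.4,"z":133,"rx":0,"ry":0,"rz":0,"fingers":1},
  {"x":-0.4,"y":-0.4,"z":133,"rx":0,"ry":0,"rz":0,"fingers":1},
  {"x":-0.4,"y":-0.4,"z":133,"rx":0,"ry":0,"rz":0,"fingers":1},
  {"x":-0.4,"y":-0.4,"z":133,"rx":0,"ry":0,"rz":0,"fingers":1},
  {"x":-0.4,"y":-0.4,"z":133,"rx":0,"ry":0,"rz":0,"fingers":1},
  {"x":-0.4,"y":-0.4,"z":120,"rx":0,"ry":0,"rz":0,"fingers":1},
  {"x":-0.4,"y":-0.4,"z":95,"rx":0,"ry":0,"rz":0,"fingers":1},
  {"x":-0.4,"y":-0.4,"z":65,"rx":0,"ry":0,"rz":0,"fingers":1},
  {"x":-0.4,"y":-0.4,"z":45,"rx":0,"ry":0,"rz":0,"fingers":1},
  {"x":-0.4,"y":-0.4,"z":43,"rx":0,"ry":0,"rz":0,"fingers":1},
], force=15)

```text
time_s: 16.65
tool_pos: [0.3987, -0.1918, 0.1381]
tool_rot: [179.8, -0.0, 90.0]
force: [-0.4, -0.1, -0.8]
grip_width: 0.0513
grasp_force: 15.0
```

Run:
```python
from h import *
plan(.5612,-.2376,.105,90)
```

```text
xyz [-45.8 162.5  33.1] rz -0.0 now [ 0.3987 -0.1918  0.1381] [179.78  -0.    90.  ]
```

Request:
drive_tool([
  {"x":-4,"y":14,"z":0,"rx":0,"ry":0,"rz":0,"fingers":1},
  {"x":-13,"y":45,"z":0,"rx":0,"ry":0,"rz":0,"fingers":1},
  {"x":-24,"y":85,"z":0,"rx":0,"ry":0,"rz":0,"fingers":1},
  {"x":-34,"y":122,"z":0,"rx":0,"ry":0,"rz":0,"fingers":1},
  {"x":-42,"y":149,"z":0,"rx":0,"ry":0,"rz":0,"fingers":1},
  {"x":-45,"y":160.5,"z":0,"rx":0,"ry":0,"rz":0,"fingers":1},
  {"x":-45.8,"y":162.5,"z":6,"rx":0,"ry":0,"rz":0,"fingers":1},
  {"x":-45.8,"y":162.5,"z":16,"rx":0,"ry":0,"rz":0,"fingers":1},
  {"x":-45.8,"y":162.5,"z":23,"rx":0,"ry":0,"rz":0,"fingers":1},
  {"x":-45.8,"y":162.5,"z":28,"rx":0,"ry":0,"rz":0,"fingers":1},
  {"x":-45.8,"y":162.5,"z":31,"rx":0,"ry":0,"rz":0,"fingers":1},
  {"x":-45.8,"y":162.5,"z":32.5,"rx":0,"ry":0,"rz":0,"fingers":1},
  {"x":-45.8,"y":162.5,"z":33,"rx":0,"ry":0,"rz":0,"fingers":1},
  {"x":-45.8,"y":162.5,"z":33,"rx":0,"ry":0,"rz":0,"fingers":1},
])

```text
time_s: 18.4
tool_pos: [0.56, -0.2371, 0.105]
tool_rot: [180.0, -0.1, 90.0]
force: [-4.8, 2.0, 8.4]
grip_width: 0.051
grasp_force: 15.0
```

Request:
drive_tool([
  {"x":0,"y":0,"z":0,"rx":0,"ry":0,"rz":0,"fingers":0},
  {"x":0,"y":0,"z":0,"rx":0,"ry":0,"rz":0,"fingers":-1},
  {"x":0,"y":0,"z":0,"rx":0,"ry":0,"rz":0,"fingers":-1},
  {"x":0,"y":0,"z":0,"rx":0,"ry":0,"rz":0,"fingers":-1},
  {"x":0,"y":0,"z":-20,"rx":0,"ry":0,"rz":0,"fingers":-1},
  {"x":0,"y":0,"z":-60,"rx":0,"ry":0,"rz":0,"fingers":-1},
  {"x":0,"y":0,"z":-77,"rx":0,"ry":0,"rz":0,"fingers":-1},
  {"x":-93.7,"y":-183.7,"z":-77,"rx":0,"ry":0,"rz":0,"fingers":-1},
  {"x":-93.7,"y":-183.7,"z":-77,"rx":0,"ry":0,"rz":0,"fingers":-1},
  {"x":-93.7,"y":-183.7,"z":-77,"rx":0,"ry":0,"rz":0,"fingers":-1},
  {"x":-93.7,"y":-183.7,"z":-77,"rx":0,"ry":0,"rz":0,"fingers":-1},
  {"x":-93.7,"y":-183.7,"z":-77,"rx":0,"ry":0,"rz":0,"fingers":-1},
  {"x":-93.7,"y":-183.7,"z":-77,"rx":0,"ry":0,"rz":0,"fingers":-1},
])

```text
time_s: 20.02
tool_pos: [0.3783, -0.3298, 0.1806]
tool_rot: [180.0, 0.0, 90.1]
force: [0.2, 0.2, 0.2]
grip_width: 0.0872
grasp_force: 0.0
```

Run:
```python
from h import *
plan(.3763,-.3308,.081,90)
T=vision.read_camera("top");S=vision.read_camera("scene")
r=[cv2.resize(T["image"][95:175,370:450],(380,290),interpolation=2),cv2.resize(T["image"][70:150,280:360],(380,290),interpolation=2)]
q=[cv2.resize(S["image"][150:250,150:250],(380,290),interpolation=2),cv2.resize(S["image"][270:340,240:310],(380,290),interpolation=2)]
cv2.imwrite("pics/v1.png",np.vstack([np.hstack(r),np.hstack(q)])[:,:,::-1])
for c in(T,S): print(proj(c,[[.56,-.2371,.133],[.5612,-.2376,.058],[.6715,.013,.052],[.6715,.013,.02]]).round(1).tolist())
```

```text
xyz [-0.9 -2.  99.6] rz 0.003 now [ 0.3783 -0.3298  0.1806] [1.7996e+02 1.0000e-02 9.0150e+01]
[[420.4, 132.6], [414.0, 138.6], [313.1, 97.5], [313.4, 101.1]]
[[192.0, 189.6], [198.8, 211.2], [276.4, 301.9], [277.6, 308.9]]
```

View pics/v1.png

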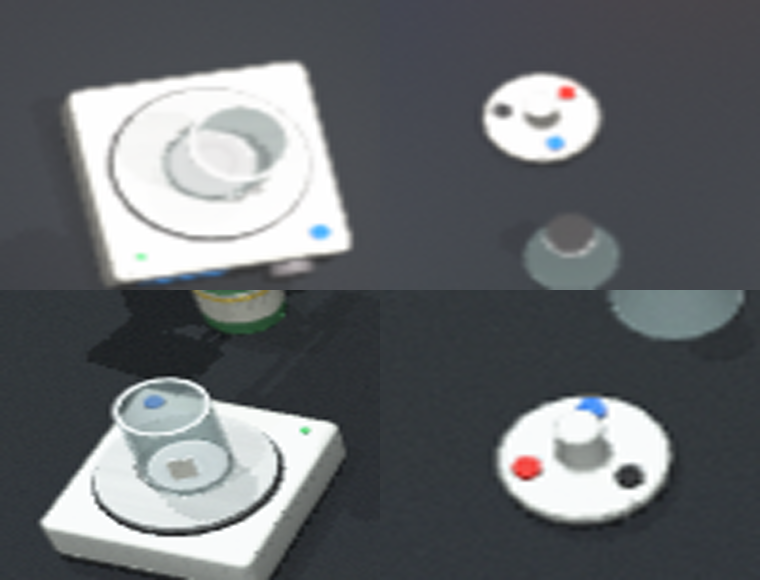

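The vessel's rim sits at scene (192.1,189.8), against a predicted (192.0,189.6), so it is upright and central on the plate. The lid hasn't moved and its disc centre is at scene (277.2,309.6). Next is the solvent.

Request:
drive_tool([
  {"x":-0.9,"y":-2,"z":45,"rx":0,"ry":0,"rz":0,"fingers":-1},
  {"x":-0.9,"y":-2,"z":75,"rx":0,"ry":0,"rz":0,"fingers":-1},
  {"x":-0.9,"y":-2,"z":99.6,"rx":0,"ry":0,"rz":0,"fingers":-1},
  {"x":-0.9,"y":-2,"z":99.6,"rx":0,"ry":0,"rz":0,"fingers":1},
  {"x":-0.9,"y":-2,"z":99.6,"rx":0,"ry":0,"rz":0,"fingers":1},
  {"x":-0.9,"y":-2,"z":99.6,"rx":0,"ry":0,"rz":0,"fingers":1},
  {"x":-0.9,"y":-2,"z":99.6,"rx":0,"ry":0,"rz":0,"fingers":1},
  {"x":-0.9,"y":-2,"z":99.6,"rx":0,"ry":0,"rz":0,"fingers":1},
  {"x":-0.9,"y":-2,"z":99.6,"rx":0,"ry":0,"rz":0,"fingers":1},
  {"x":-0.9,"y":-2,"z":90,"rx":0,"ry":0,"rz":0,"fingers":1},
  {"x":-0.9,"y":-2,"z":65,"rx":0,"ry":0,"rz":0,"fingers":1},
  {"x":-0.9,"y":-2,"z":30,"rx":0,"ry":0,"rz":0,"fingers":1},
  {"x":-0.9,"y":-2,"z":-5,"rx":0,"ry":0,"rz":0,"fingers":1},
  {"x":-0.9,"y":-2,"z":-30,"rx":0,"ry":0,"rz":0,"fingers":1},
  {"x":-0.9,"y":-2,"z":-35,"rx":0,"ry":0,"rz":0,"fingers":1},
], force=25)

```text
time_s: 22.0
tool_pos: [0.3747, -0.3325, 0.2168]
tool_rot: [179.9, 0.0, 90.0]
force: [0.3, -0.4, -2.5]
grip_width: 0.0372
grasp_force: 25.6
```

Run:
```python
from h import *
plan(.5823,.2532,.089,90)
```

```text
xyz [585.7 207.4 127.8] rz -0.0 now [ 0.3747 -0.3325  0.2168] [1.7986e+02 3.0000e-02 8.9980e+01]
```

Request:
drive_tool([
  {"x":17,"y":6,"z":0,"rx":0,"ry":0,"rz":0,"fingers":1},
  {"x":54,"y":19,"z":0,"rx":0,"ry":0,"rz":0,"fingers":1},
  {"x":102,"y":36,"z":0,"rx":0,"ry":0,"rz":0,"fingers":1},
  {"x":150,"y":53,"z":0,"rx":0,"ry":0,"rz":0,"fingers":1},
  {"x":198,"y":70,"z":0,"rx":0,"ry":0,"rz":0,"fingers":1},
  {"x":246,"y":87,"z":0,"rx":0,"ry":0,"rz":0,"fingers":1},
  {"x":294,"y":104,"z":0,"rx":0,"ry":0,"rz":0,"fingers":1},
  {"x":342,"y":121,"z":0,"rx":0,"ry":0,"rz":0,"fingers":1},
  {"x":390,"y":138,"z":0,"rx":0,"ry":0,"rz":0,"fingers":1},
  {"x":438,"y":155,"z":0,"rx":0,"ry":0,"rz":0,"fingers":1},
  {"x":486,"y":172,"z":0,"rx":0,"ry":0,"rz":0,"fingers":1},
  {"x":534,"y":189,"z":0,"rx":0,"ry":0,"rz":0,"fingers":1},
  {"x":570,"y":202,"z":0,"rx":0,"ry":0,"rz":0,"fingers":1},
  {"x":583,"y":206.5,"z":0,"rx":0,"ry":0,"rz":0,"fingers":1},
  {"x":585.7,"y":207.4,"z":0,"rx":0,"ry":0,"rz":0,"fingers":1},
  {"x":585.7,"y":207.4,"z":0,"rx":0,"ry":0,"rz":0,"fingers":1},
  {"x":585.7,"y":207.4,"z":0,"rx":0,"ry":0,"rz":0,"fingers":1},
])

```text
time_s: 24.12
tool_pos: [0.5819, 0.252, 0.2156]
tool_rot: [180.0, 0.0, 89.9]
force: [-0.4, -0.3, -2.4]
grip_width: 0.0371
grasp_force: 25.6
```

Run:
```python
from h import *
plan(.5823,.2532,.089,90)
```

```text
xyz [  1.2   0.4 126.6] rz -0.002 now [0.5819 0.252  0.2156] [1.7999e+02 2.0000e-02 8.9870e+01]
```

Request:
drive_tool([
  {"x":1.2,"y":0.4,"z":10,"rx":0,"ry":0,"rz":0,"fingers":1},
  {"x":1.2,"y":0.4,"z":35,"rx":0,"ry":0,"rz":0,"fingers":1},
  {"x":1.2,"y":0.4,"z":65,"rx":0,"ry":0,"rz":0,"fingers":1},
  {"x":1.2,"y":0.4,"z":90,"rx":0,"ry":0,"rz":0,"fingers":1},
  {"x":1.2,"y":0.4,"z":103,"rx":0,"ry":0,"rz":0,"fingers":1},
  {"x":1.2,"y":0.4,"z":109,"rx":0,"ry":0,"rz":0,"fingers":1},
  {"x":1.2,"y":0.4,"z":115,"rx":0,"ry":0,"rz":0,"fingers":1},
  {"x":1.2,"y":0.4,"z":120,"rx":0,"ry":0,"rz":0,"fingers":1},
  {"x":1.2,"y":0.4,"z":124,"rx":0,"ry":0,"rz":0,"fingers":1},
  {"x":1.2,"y":0.4,"z":126,"rx":0,"ry":0,"rz":0,"fingers":1},
  {"x":1.2,"y":0.4,"z":126.6,"rx":0,"ry":0,"rz":0,"fingers":1},
  {"x":1.2,"y":0.4,"z":126.6,"rx":0,"ry":0,"rz":0,"fingers":1},
])

```text
time_s: 25.62
tool_pos: [0.5824, 0.2552, 0.0893]
tool_rot: [180.0, -0.0, 90.0]
force: [-1.4, 0.4, 0.7]
grip_width: 0.0371
grasp_force: 25.5
```

Request:
drive_tool([
  {"x":0,"y":0,"z":0,"rx":0,"ry":0,"rz":0,"fingers":0},
  {"x":0,"y":0,"z":0,"rx":0,"ry":0,"rz":0,"fingers":-1},
  {"x":0,"y":0,"z":0,"rx":0,"ry":0,"rz":0,"fingers":-1},
  {"x":0,"y":0,"z":0,"rx":0,"ry":0,"rz":0,"fingers":-1},
  {"x":0,"y":0,"z":-20,"rx":0,"ry":0,"rz":0,"fingers":-1},
  {"x":0,"y":0,"z":-60,"rx":0,"ry":0,"rz":0,"fingers":-1},
  {"x":0,"y":0,"z":-91,"rx":0,"ry":0,"rz":0,"fingers":-1},
  {"x":-242.2,"y":89.1,"z":-91,"rx":0,"ry":0,"rz":0,"fingers":0},
  {"x":-242.2,"y":89.1,"z":-91,"rx":0,"ry":0,"rz":0,"fingers":0},
  {"x":-242.2,"y":89.1,"z":-91,"rx":0,"ry":0,"rz":0,"fingers":0},
  {"x":-242.2,"y":89.1,"z":-91,"rx":0,"ry":0,"rz":0,"fingers":0},
  {"x":-242.2,"y":89.1,"z":-91,"rx":0,"ry":0,"rz":0,"fingers":0},
  {"x":-242.2,"y":89.1,"z":-91,"rx":0,"ry":0,"rz":0,"fingers":0},
  {"x":-242.2,"y":89.1,"z":-91,"rx":0,"ry":0,"rz":0,"fingers":0},
  {"x":-242.2,"y":89.1,"z":-91,"rx":0,"ry":0,"rz":0,"fingers":0},
])

```text
time_s: 27.5
tool_pos: [0.6711, 0.0154, 0.1799]
tool_rot: [-180.0, -0.1, 90.2]
force: [-0.1, -0.3, -0.0]
grip_width: 0.0432
grasp_force: 0.0
```

Run:
```python
from h import *
plan(.6715,.013,.036,90)
T=vision.read_camera("top");S=vision.read_camera("scene")
P=[(r,z+.008) for r,z in CAP]
for c in(T,S):
    p=proj(c,[[.5823,.2552,.105]])[0]
    try:
        cn,ce,a=blob(capmask(c,"yellow"),p,15);print(a,fit(c,ce,P))
    except Exception as e: print(e)
cv2.imwrite("pics/l1.png",cv2.resize(S["image"][200:380,200:480],None,fx=2.2,fy=2.2)[:,:,::-1])
```

```text
xyz [ -2.4   0.4 143.9] rz 0.003 now [0.6711 0.0154 0.1799] [-1.80e+02 -6.00e-02  9.02e+01]
209 [0.58143147 0.25730138]
121 [0.59700064 0.25709533]
```

View pics/l1.png

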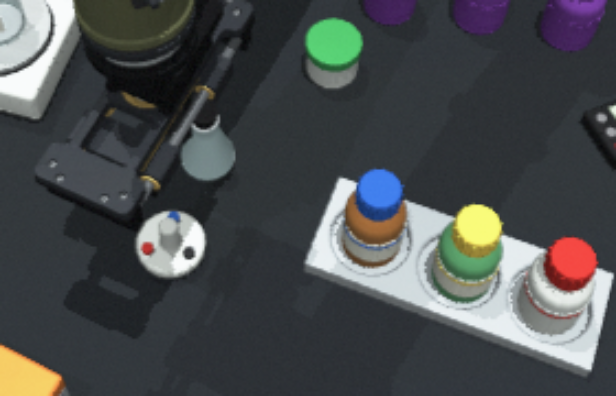

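All three bottles stand upright in the right wells. The gripper is above the lid, whose grip is at crop (172,232). I'll lower and grip it.

Request:
drive_tool([
  {"x":-2.4,"y":0.4,"z":45,"rx":0,"ry":0,"rz":0,"fingers":0},
  {"x":-2.4,"y":0.4,"z":90,"rx":0,"ry":0,"rz":0,"fingers":0},
  {"x":-2.4,"y":0.4,"z":115,"rx":0,"ry":0,"rz":0,"fingers":0},
  {"x":-2.4,"y":0.4,"z":132,"rx":0,"ry":0,"rz":0,"fingers":0},
  {"x":-2.4,"y":0.4,"z":140,"rx":0,"ry":0,"rz":0,"fingers":0},
  {"x":-2.4,"y":0.4,"z":143,"rx":0,"ry":0,"rz":0,"fingers":0},
  {"x":-2.4,"y":0.4,"z":143,"rx":0,"ry":0,"rz":0,"fingers":0},
], force=15)

```text
time_s: 28.48
tool_pos: [0.6723, 0.0105, 0.0377]
tool_rot: [179.9, -0.0, 90.0]
force: [0.7, -0.2, 0.8]
grip_width: 0.0435
grasp_force: 0.0
```

Request:
drive_tool([
  {"x":2.5,"y":-0.5,"z":0.5,"rx":0,"ry":0,"rz":0,"fingers":0},
  {"x":2.5,"y":-0.5,"z":0.5,"rx":0,"ry":0,"rz":0,"fingers":0},
  {"x":2.5,"y":-0.5,"z":0.5,"rx":0,"ry":0,"rz":0,"fingers":1},
  {"x":2.5,"y":-0.5,"z":0.5,"rx":0,"ry":0,"rz":0,"fingers":1},
  {"x":2.5,"y":-0.5,"z":0.5,"rx":0,"ry":0,"rz":0,"fingers":1},
  {"x":2.5,"y":-0.5,"z":0.5,"rx":0,"ry":0,"rz":0,"fingers":1},
  {"x":2.5,"y":-0.5,"z":0.5,"rx":0,"ry":0,"rz":0,"fingers":1},
])

```text
time_s: 29.35
tool_pos: [0.6713, 0.0129, 0.0363]
tool_rot: [180.0, 0.0, 90.0]
force: [-0.0, 0.3, -0.1]
grip_width: 0.0177
grasp_force: 15.0
```

Request:
drive_tool([
  {"x":0,"y":0,"z":-10,"rx":0,"ry":0,"rz":0,"fingers":1},
  {"x":0,"y":0,"z":-35,"rx":0,"ry":0,"rz":0,"fingers":1},
  {"x":0,"y":0,"z":-75,"rx":0,"ry":0,"rz":0,"fingers":1},
  {"x":0,"y":0,"z":-115,"rx":0,"ry":0,"rz":0,"fingers":1},
  {"x":0,"y":0,"z":-150,"rx":0,"ry":0,"rz":0,"fingers":1},
  {"x":0,"y":0,"z":-165,"rx":0,"ry":0,"rz":0,"fingers":1},
  {"x":-10,"y":-5,"z":-165,"rx":0,"ry":0,"rz":0,"fingers":1},
  {"x":-35,"y":-16,"z":-165,"rx":0,"ry":0,"rz":0,"fingers":1},
  {"x":-75,"y":-34,"z":-165,"rx":0,"ry":0,"rz":0,"fingers":1},
  {"x":-115,"y":-52,"z":-165,"rx":0,"ry":0,"rz":0,"fingers":1},
  {"x":-155,"y":-70,"z":-165,"rx":0,"ry":0,"rz":0,"fingers":1},
  {"x":-195,"y":-88,"z":-165,"rx":0,"ry":0,"rz":0,"fingers":1},
  {"x":-230,"y":-103,"z":-165,"rx":0,"ry":0,"rz":0,"fingers":1},
  {"x":-247,"y":-110,"z":-165,"rx":0,"ry":0,"rz":0,"fingers":1},
  {"x":-249.6,"y":-111.3,"z":-165,"rx":0,"ry":0,"rz":0,"fingers":1},
  {"x":-249.6,"y":-111.3,"z":-165,"rx":0,"ry":0,"rz":0,"fingers":1},
  {"x":-249.6,"y":-111.3,"z":-165,"rx":0,"ry":0,"rz":0,"fingers":1},
])

```text
time_s: 31.48
tool_pos: [0.5608, -0.2347, 0.2009]
tool_rot: [-180.0, -0.0, 90.2]
force: [0.6, -0.0, -0.7]
grip_width: 0.0175
grasp_force: 15.0
```

Run:
```python
from h import *
plan(.560,-.2367,.160,90)
S=vision.read_camera("scene");T=vision.read_camera("top")
cv2.imwrite("pics/l2.png",np.hstack([cv2.resize(S["image"][120:260,130:270],(560,560),interpolation=2)])[:,:,::-1])
a=np.array([0,0]);
for x in (.031,-.031): print(proj(S,[[.56,-.2367,.178],[.56,-.2367,.133]]).round(1).tolist());break
```

```text
xyz [-2.  -0.8 40.9] rz 0.003 now [ 0.5608 -0.2347  0.2009] [-1.7999e+02 -4.0000e-02  9.0170e+01]
[[187.3, 175.6], [192.1, 189.6]]
```

View pics/l2.png

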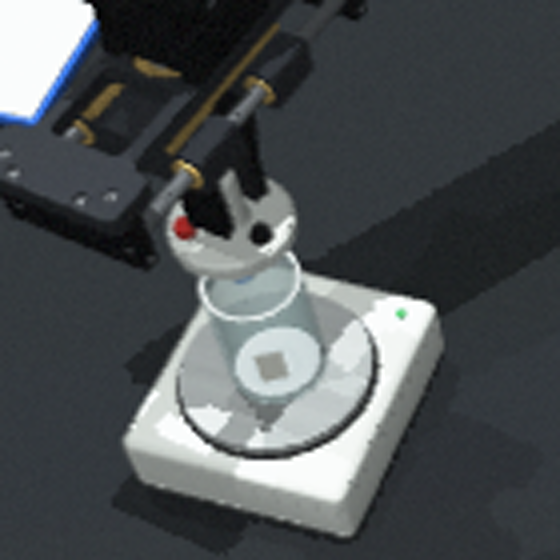

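The lid hangs level above the vessel's rim, at crop (232,225) over (250,285). I'll correct by 2 mm, come down to just above the rim and recheck the pose.

Request:
drive_tool([
  {"x":-2,"y":-0.8,"z":8,"rx":0,"ry":0,"rz":0,"fingers":1},
  {"x":-2,"y":-0.8,"z":18,"rx":0,"ry":0,"rz":0,"fingers":1},
  {"x":-2,"y":-0.8,"z":26,"rx":0,"ry":0,"rz":0,"fingers":1},
  {"x":-2,"y":-0.8,"z":26,"rx":0,"ry":0,"rz":0,"fingers":1},
  {"x":-2,"y":-0.8,"z":26,"rx":0,"ry":0,"rz":0,"fingers":1},
])

```text
time_s: 32.2
tool_pos: [0.5592, -0.2387, 0.1753]
tool_rot: [180.0, 0.0, 90.0]
force: [0.2, 0.6, -0.6]
grip_width: 0.0176
grasp_force: 15.0
```

Request:
drive_tool([
  {"x":2,"y":0.8,"z":0,"rx":0,"ry":0,"rz":0,"fingers":1},
  {"x":2,"y":0.8,"z":0,"rx":0,"ry":0,"rz":0,"fingers":1},
  {"x":2,"y":0.8,"z":0,"rx":0,"ry":0,"rz":0,"fingers":1},
  {"x":2,"y":0.8,"z":0,"rx":0,"ry":0,"rz":0,"fingers":1},
])

```text
time_s: 32.7
tool_pos: [0.5599, -0.2367, 0.1754]
tool_rot: [180.0, -0.0, 90.0]
force: [0.1, -0.1, -0.8]
grip_width: 0.0172
grasp_force: 15.0
```

Settled on target. I'll lower slowly; seating needs about 16 mm.

Request:
drive_tool([
  {"x":0,"y":0,"z":4,"rx":0,"ry":0,"rz":0,"fingers":1},
  {"x":0,"y":0,"z":7,"rx":0,"ry":0,"rz":0,"fingers":1},
  {"x":0,"y":0,"z":10,"rx":0,"ry":0,"rz":0,"fingers":1},
  {"x":0,"y":0,"z":12,"rx":0,"ry":0,"rz":0,"fingers":1},
  {"x":0,"y":0,"z":13.5,"rx":0,"ry":0,"rz":0,"fingers":1},
  {"x":0,"y":0,"z":14.5,"rx":0,"ry":0,"rz":0,"fingers":1},
  {"x":0,"y":0,"z":14.5,"rx":0,"ry":0,"rz":0,"fingers":1},
])

```text
time_s: 33.58
tool_pos: [0.5599, -0.2366, 0.1607]
tool_rot: [180.0, -0.0, 90.0]
force: [-0.6, 0.2, -0.4]
grip_width: 0.0169
grasp_force: 15.0
```

Request:
drive_tool([
  {"x":0,"y":0,"z":0.7,"rx":0,"ry":0,"rz":0,"fingers":1},
  {"x":0,"y":0,"z":1.3,"rx":0,"ry":0,"rz":0,"fingers":1},
  {"x":0,"y":0,"z":1.8,"rx":0,"ry":0,"rz":0,"fingers":1},
  {"x":0,"y":0,"z":1.8,"rx":0,"ry":0,"rz":0,"fingers":1},
])

```text
time_s: 34.08
tool_pos: [0.56, -0.2367, 0.1592]
tool_rot: [180.0, -0.0, 90.0]
force: [-0.4, -0.8, 0.3]
grip_width: 0.0179
grasp_force: 15.0
```

Request:
drive_tool([
  {"x":0,"y":0,"z":0,"rx":0,"ry":0,"rz":0,"fingers":0.3},
  {"x":0,"y":0,"z":0,"rx":0,"ry":0,"rz":0,"fingers":0},
  {"x":0,"y":0,"z":0,"rx":0,"ry":0,"rz":0,"fingers":-0.2},
  {"x":0,"y":0,"z":0,"rx":0,"ry":0,"rz":0,"fingers":-0.2},
  {"x":0,"y":0,"z":-20,"rx":0,"ry":0,"rz":0,"fingers":-0.2},
  {"x":0,"y":0,"z":-60,"rx":0,"ry":0,"rz":0,"fingers":-0.2},
  {"x":0,"y":0,"z":-100,"rx":0,"ry":0,"rz":0,"fingers":-0.2},
  {"x":50,"y":-40,"z":-120,"rx":0,"ry":0,"rz":0,"fingers":-0.2},
  {"x":100,"y":-70,"z":-120,"rx":0,"ry":0,"rz":0,"fingers":-0.2},
  {"x":150,"y":-90,"z":-120,"rx":0,"ry":0,"rz":0,"fingers":-0.2},
  {"x":200,"y":-90,"z":-120,"rx":0,"ry":0,"rz":0,"fingers":-0.2},
  {"x":200,"y":-90,"z":-120,"rx":0,"ry":0,"rz":0,"fingers":-0.2},
  {"x":200,"y":-90,"z":-120,"rx":0,"ry":0,"rz":0,"fingers":-0.2},
])

```text
time_s: 35.7
tool_pos: [0.4702, -0.0376, 0.2801]
tool_rot: [179.9, 0.0, 90.0]
force: [0.2, -0.6, -0.1]
grip_width: 0.0523
grasp_force: 0.0
```

Run:
```python
from h import *
S=vision.read_camera("scene");T=vision.read_camera("top")
cv2.imwrite("pics/f1.png",np.hstack([cv2.resize(S["image"][120:380,140:500],(540,390)),cv2.resize(T["image"][90:180,370:430],(260,390),interpolation=2)])[:,:,::-1])
print(proj(S,[[.56,-.2367,.175],[.56,-.2367,.143]]).round(1),proj(T,[[.56,-.2367,.175],[.56,-.2367,.143]]).round(1))
```

```text
[[187.7 176.6]
 [191.1 186.6]] [[424.4 128.5]
 [421.2 131.6]]
```

View pics/f1.png

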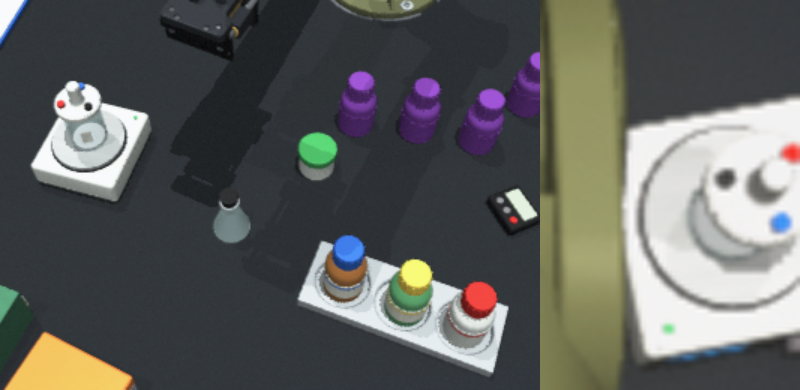

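The lid is seated level on the vessel, which is central on the plate. All three bottles are upright in their wells, and the flask, jar and timer haven't moved. I'm handing in.

```bash
python3 -c "
from cell import workorder
print(workorder.sign_off())"
```

```text
the job is handed in; nothing more can be done
None
```

The job is handed in, with no verdict returned; in the last pictures the vessel is central on the stirrer plate with its lid seated, the amber, green and white bottles stand upright in their assigned wells, and the flask, jar and timer have not visibly moved.

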